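# Dispense one bearing from the bench feeder into its catch tray

### The job

Lower the yellow catch tray onto the two pegs of the bearing feeder, in front of its outlet, so that it sits flat and fully down (do not drop it). Then push the feeder's red spring paddle all the way in to its stop, once, so that just one bearing falls into the tray, and let the paddle spring back out. Leave the tin, the bottle and the screwdriver where they are.

Things in the scene. Friction and masses are not known exactly. Their poses are not given: they have to be found in the camera images.
- feeder: Bearing feeder bolted to the bench. Origin: on the bench, under the magazine's axis; z up; +y: the way the paddle is pushed and bearings come out. Grey base plate 90 (x) by 194 (y, -43 to +151) by 8 mm; blue pedestal 44 wide, y -33 to +36, its flat top (deck) 52 mm above the bench, with the magazine on it; a steel slide with a red paddle sticks out on the -y side
- dock (a point): Where the tray's origin belongs: on the base plate's top (8 mm above the bench), midway between the two brass pegs, at feeder x 0, y +93 mm. Pegs at feeder x 0, y +63 and +123 mm: 8 mm diameter, tapering to 4 mm at the tip, 9 mm tall (tips 17 mm above the bench)
- magazine (a point): Centre of the magazine's floor, on the deck 52 mm above the bench. Magazine: square tower 41 by 41 mm, clear sides, top 98 mm above the bench, holding three stacked bearings; outlet low in its +y face, between rails (tops 66 mm above the bench) that run to the deck's edge at feeder y +36 mm
- plunger (a joint): Travel of red paddle and slide, m: 0 out (rest), 0.050 fully in at the stop, along feeder +y. A spring returns it: about 5 N at rest, 12 N at the stop. The slide pushes the lowest bearing along the deck; it tips over the edge only after about 0.040. On return the next bearing drops in place: a second push would give a second bearing
- paddle (a point): Centre of the red paddle's outer (-y) face, the face to push; moves with it. Paddle: upright plate 44 wide (feeder x), 10 thick, from 51 to 93 mm above the bench; the point is 72 mm above the bench, at rest at feeder x 0, y -93 mm. Nothing stands behind or under it
- tray: Yellow open catch tray, about 130 g: 100 (its x) by 54 (y) by 34 mm tall, walls 4, floor 10 with two through holes, 14 mm diameter, at x -30 and +30 mm, y 0. Origin: centre of underside. Same either way round. Belongs on the dock with its x along feeder y: 7 mm clear of the deck's edge, rim 10 mm below the deck. Starts on the bench in front of the feeder, left or right; grip across its width
- bearing1_center (a point): Centre of the lowest bearing in the magazine, the one to be dispensed: steel with dark seal, 30 mm diameter, 14 mm thick, about 45 g
- bearing2_center (a point): Centre of the second bearing, which stays in the magazine
- bearing3_center (a point): Centre of the third bearing, which stays in the magazine
- bearing1: The same lowest bearing; origin: centre of its underside
- tin: Bystander: closed green tin with a white lid, 72 mm diameter, 55 tall; origin: centre of its underside. On the bench in front of the feeder, on the side where the tray is not
- bottle: Bystander: amber bottle with a red label, 60 mm diameter, 190 tall; origin: centre of its underside. To the left of the feeder
- screwdriver: Bystander: red-handled screwdriver lying on the bench to the right of the feeder, 200 mm long along its x; origin: middle of its length, at bench height

How it is judged:
By the outcome, as a careful person would: the job done as asked, in the order asked, and still so for the second after the job is handed in, with the robot touching nothing.
It also fails if it takes over 58 s, if anything falls off the work surface, if the arm or the gripper's body presses on something with over 40 N, if the wrist force passes 120 N, or if a joint passes its speed limit or range.

### The arm

A 7-joint arm with a two-finger parallel gripper is mounted at the origin on the work surface. World frame = base frame: x ahead of the robot, y to its left, z up, the work surface at z = 0. Lengths are in m, angles in rad, forces in N, time in s.
With the tool pointing down it reaches from about 0.35 to 0.9 m from the base axis. Payload 8.1 kg.
Tool frame: the origin (TCP) lies midway between the tips of the shut fingers; the grasp point (between the pads) lies behind it (robot.tcp_to_grasp is the z of the grasp point in the tool frame, in m); z points along the fingers, y is the line along which they close (so a half turn about z gives the same grasp; the last joint's range is limited). The gripper opens to 92 mm and grips with 3 to 60 N. Pads are 19 mm wide; open, the fingers measure 130 mm over their backs; the gripper's body (75 mm by 190 mm) begins 47 mm behind the grasp point.
Start: joints at [-1.283, 0.434, 0.025, 1.573, -0.012, 1.134, -0.075], TCP at [0.238, 0.578, 0.227] pointing down, gripper open.
Joint ranges: [-2.62, 2.62], [-0.44, 2.09], [-1.27, 1.32], [0.08, 2.57], [-1.32, 4.46], [0.12, 2], [-2.74, 2.74]. Speed limits (rad/s): [2.22, 2.22, 3.01, 3.01, 3.14, 3.14, 3.14].

### API

Orientations are given as a rotation vector (axis times angle).
In Python, from workcell import robot gives the robot as it stands. The module is installed in compiled form; this text tells all that it offers. Calls block until the motion is done:
- robot.move_ptp(position, orientation): joint-space move of the TCP to a pose.
- robot.line_to(position, rot=None, vel=0.15, until_force=None): straight line of the TCP; rot=None keeps the orientation; vel is the mean speed in m/s. With until_force (N) it stops when the force on the tool has changed by that much, and returns True; else False.
- robot.move_joints(angles): joint-space move.
- robot.open_gripper() and robot.grasp(grip_force=None): open the fingers fully, or close them until they stop; grip_force is the grip in N (None keeps the last).
- robot.wait(seconds).
- robot.ik(position, orientation): joint angles nearest the present ones, or None.
- robot.grab_frame(name): name is "side" or "top"; returns a dict with "pixels" (420x560x3 uint8, red, green, blue), "camera_matrix" (3x3 intrinsics, pixels), "k1" (the pictures are not rectified: a ray, as slopes to the right and down, at radius r is drawn at 1 + k1 r^2 times it, then the intrinsics apply), "extrinsics" (4x4, takes a point from world to camera coordinates). Camera axes: x right, y down, z forward; pixel columns grow to the right and rows downward; lengths in m; the calibration is good to about 2 mm. A picture is of the moment at which its call begins. There is no depth.
A pose or a line that the arm cannot do raises robot.Unreachable and nothing moves.
- robot.sign_off(): hands the job in; it is judged then, once.
Readings, each from a call of its own:
- robot.read_clock(): time.
- robot.read_joint_pos(): joint angles.
- robot.read_dq(): joint speeds.
- robot.read_tau(): joint torques, N m.
- robot.read_eef_pos(): TCP position.
- robot.read_tcp_rot(): TCP orientation.
- robot.read_contact_force(): force on the tool from outside, world axes, zero at the start.
- robot.read_wrist_torque(): the same for the moment, N m.
- robot.read_grip_width(): opening from 0.0 (shut) to 1.0 (fully open).
- robot.read_grasp_force(): force on a finger pad.
Only numpy, scipy, OpenCV 4.12 (cv2) and the standard library are available. Lean on these libraries where they do the work, as an engineer would, in place of code of your own. Each camera call takes 0.05 s, during which the arm holds its last target. There are 200 camera calls.

## Working session

There is one attempt and no reset: what is moved stays moved. The work goes in short steps, each a Python script; the robot and the scene stay as the last script left them, time stands still between calls to the robot, and variables do not carry over. Pictures are saved under pics/ and viewed, at most 10 in all, crops included, and the job is handed in when it is done.

```bash
mkdir -p pics
cat > h.py <<'E'
import numpy as np, cv2
from workcell import robot
def grab(n,save=None):
    f=robot.grab_frame(n)
    if save: cv2.imwrite(f'pics/{save}.png',f['pixels'][:,:,::-1])
    return f
def ray(f,uv):
    K=np.array(f['camera_matrix'],float);E=np.array(f['extrinsics'])
    p=cv2.undistortPoints(np.array([[uv]],float),K,np.array([f['k1'],0,0,0.]))[0,0]
    R=E[:3,:3];c=-R.T@E[:3,3];d=R.T@np.array([p[0],p[1],1.]);return c,d/np.linalg.norm(d)
def plane(f,uv,z):
    c,d=ray(f,uv);return c+d*(z-c[2])/d[2]
def tri(fa,a,fb,b):
    c1,d1=ray(fa,a);c2,d2=ray(fb,b)
    s=np.linalg.lstsq(np.c_[d1,-d2],c2-c1,rcond=None)[0]
    p,q=c1+s[0]*d1,c2+s[1]*d2;return (p+q)/2,np.linalg.norm(p-q)
def proj(f,P):
    E=np.array(f['extrinsics'])
    return cv2.projectPoints(np.array(P,float).reshape(-1,1,3),cv2.Rodrigues(E[:3,:3])[0],E[:3,3],np.array(f['camera_matrix'],float),np.array([f['k1'],0,0,0.]))[0][:,0]
E
python3 - <<'E'
from h import *
for n in('side','top'):
    f=grab(n,n+'0'); E=f['extrinsics'];print(n,f['camera_matrix'],f['k1'],-E[:3,:3].T@E[:3,3],E[:3,:3])
print(robot.read_clock(),robot.tcp_to_grasp,robot.read_tcp_rot())
E
```

```text
side [[510.70890132   0.         277.12967984]
 [  0.         510.70890132 211.85130105]
 [  0.           0.           1.        ]] -0.07869971265827988 [-0.12527588 -0.72195546  1.07875627] [[ 0.72209171 -0.69166307 -0.01362935]
 [-0.49927272 -0.50739781 -0.70233484]
 [ 0.47886356  0.51395493 -0.71171625]]
top [[393.28300218   0.         277.15053372]
 [  0.         393.28300218 210.62618392]
 [  0.           0.           1.        ]] -0.02249908362585944 [0.33622577 0.02186653 1.15935305] [[-0.01951582 -0.99951609  0.0242224 ]
 [-0.98091478  0.01445362 -0.19390021]
 [ 0.19345628 -0.02754423 -0.98072217]]
0.1 -0.0188 [-6.10014159e-01 -3.08166973e+00  2.16116465e-03]
```

View pics/side0.png

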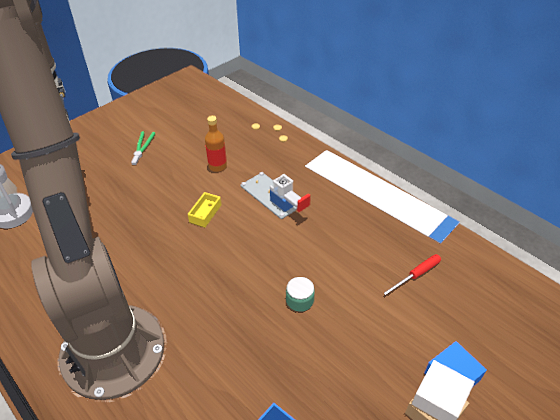

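View pics/top0.png

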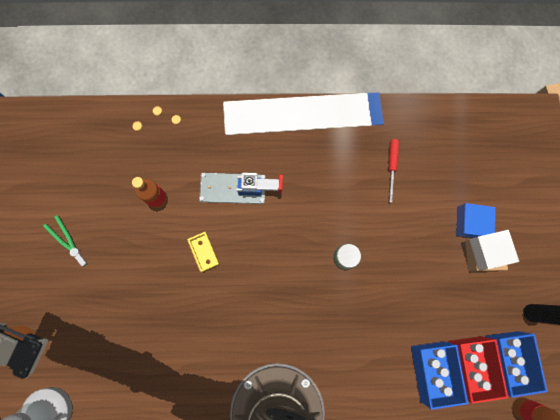

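Side: tray (205,209), feeder (275,195), paddle (304,202), bottle (215,150). Top: tray (203,252), plate x 200–266, paddle (281,185), tin (348,257). So feeder +y is roughly world +y. Next I'll look at enlarged crops.

Run:
```python
import cv2,numpy as np
t=cv2.imread('pics/top0.png')[165:280,180:290];s=cv2.imread('pics/side0.png')[165:235,180:320]
cv2.imwrite('pics/tc.png',cv2.resize(t,None,fx=5,fy=5,interpolation=cv2.INTER_CUBIC))
cv2.imwrite('pics/sc.png',cv2.resize(s,None,fx=5.5,fy=5.5,interpolation=cv2.INTER_CUBIC))
```

```text
(no output)
```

View pics/tc.png

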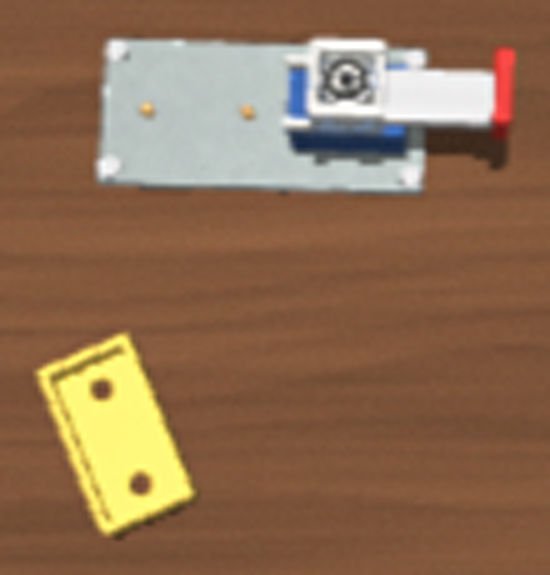

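View pics/sc.png

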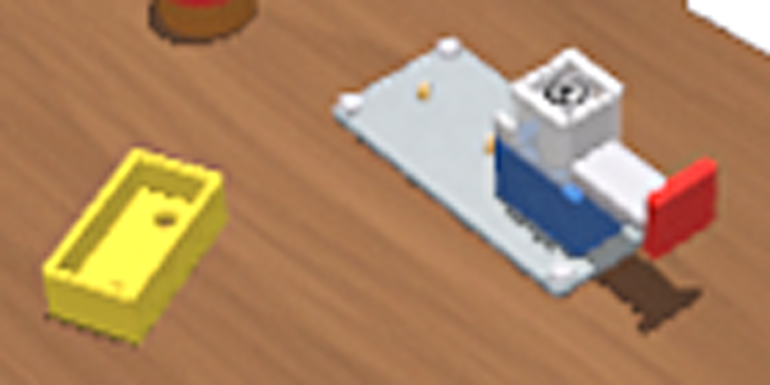

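Crops: pegs in the top crop at (147,110) and (248,112), tray holes at (101,389) and (140,484). In the side crop the rim corners are at (137,149), (224,176), (137,300), (44,265), and the far peg is at (423,91). Next: refine these to sub-pixel and triangulate.

```bash
cat > m.py <<'E'
from h import *
def cen(f,box,fn):
    x0,y0,x1,y1=box;im=f['pixels'][y0:y1,x0:x1].astype(float)
    w=np.clip(fn(im),0,None);ys,xs=np.mgrid[y0:y1,x0:x1]
    return np.array([(w*xs).sum(),(w*ys).sum()])/w.sum()
def hue(im,lo,hi,smin,vmin=60):
    h=cv2.cvtColor(np.ascontiguousarray(im),cv2.COLOR_RGB2HSV);return cv2.inRange(h,(lo,smin,vmin),(hi,255,255))
E
python3 - <<'E'
from m import *
T=grab('top');S=grab('side')
ct=lambda x,y:(np.array([x,y])+.5)/5-.5+[180,165]
cs=lambda x,y:(np.array([x,y])+.5)/5.5-.5+[180,165]
br=lambda im:im[...,0]-im[...,2]-35     # brass vs grey
def pk(f,p,r,fn):
    x,y=np.round(p).astype(int);return cen(f,(x-r,y-r,x+r+1,y+r+1),fn)
a=[pk(T,ct(147,110),3,br),pk(T,ct(248,112),3,br)]
b=[pk(S,cs(423,91),3,br),pk(S,cs(491,146),2,br)]
for u,v in zip(a,b): print('peg',u,v,tri(T,u,S,v), plane(T,u,.013),plane(S,v,.013))
dk=lambda im:190-im[...,0]
h=[pk(T,ct(101,389),3,dk),pk(T,ct(140,484),3,dk)]
hs=pk(S,cs(165,220),2,dk)
P=[plane(T,u,.010) for u in h];print('holes',h,P,np.linalg.norm(P[0]-P[1]));print('hole side',hs,plane(S,hs,.010))
def sub(f,pts):
    g=cv2.cvtColor(f['pixels'],cv2.COLOR_RGB2GRAY)
    return np.array(pts)
rt=[ct(38,372),ct(126,334),ct(194,492)]
# correspondences: top TL,TR,BR -> side
rs=[cs(137,149),cs(224,176),cs(137,300),cs(44,265)]
E=np.array
for i,u in enumerate(rt):
    print('rim top',plane(T,u,.034),[ (np.round(p,4),round(d,4)) for p,d in [tri(T,u,S,v) for v in rs]])
print('rim side',[plane(S,v,.034) for v in rs])
for n,f,c,pts in(('plateT',T,ct,[(107,38),(99,183),(424,190)]),('plateS',S,cs,[(333,110),(556,295),(446,38)])):
    print(n,[plane(f,c(*p),.008).round(4) for p in pts])
# paddle: face centre
print('padS',[plane(S,cs(*p),z).round(4) for p,z in(((652,200),.093),((714,162),.093),((714,210),.051),((648,255),.051))])
print('padT',[plane(T,ct(*p),.093).round(4) for p in((514,50),(512,128),(497,50),(495,124))])
print('padtri',[tri(T,ct(512,128),S,cs(652,200)),tri(T,ct(514,50),S,cs(714,162))])
# magazine top
print('magT',[plane(T,ct(*p),.098).round(4) for p in((307,40),(385,40),(385,116),(305,118))])
print('magS',[plane(S,cs(*p),.098).round(4) for p in((510,85),(573,47),(622,88),(572,124))])
E
```

```text
peg [208.95471698 186.35471698] [256.49707602 181.22222222] (array([0.64087195, 0.19301041, 0.00947277]), np.float64(0.0009344801317541849)) [0.63953171 0.1927243  0.013     ] [0.63878004 0.1897998  0.013     ]
peg [229.01145038 186.91221374] [268.78515625 191.140625  ] (array([0.63809335, 0.13310344, 0.00882329]), np.float64(1.7645555374472066e-05)) [0.63698982 0.13270416 0.013     ] [0.63512171 0.12976202 0.013     ]
holes [array([199.79289941, 242.45710059]), array([207.49927007, 261.42481752])] [array([0.47148711, 0.21751514, 0.01      ]), array([0.41596616, 0.19429199, 0.01      ])] 0.060182150874297215
hole side [209.65359477 204.79084967] [0.47037589 0.21293906 0.01      ]
rim top [0.47917875 0.24957864 0.034     ] [(array([0.4806, 0.2491, 0.0326]), np.float64(0.0029)), (array([ 0.5036,  0.2431, -0.0024]), np.float64(0.0483)), (array([ 0.4941,  0.2837, -0.1207]), np.float64(0.011)), (array([ 0.4648,  0.2829, -0.0616]), np.float64(0.0599))]
rim top [0.50036914 0.1996384  0.034     ] [(array([0.4773, 0.2034, 0.0714]), np.float64(0.0402)), (array([0.5017, 0.1994, 0.0319]), np.flo
[... 851 characters left out ...]
511, -0.023 ,  0.093 ]), array([ 0.6578, -0.0184,  0.051 ]), array([ 0.6096, -0.0175,  0.051 ])]
padT [array([ 0.6498, -0.0249,  0.093 ]), array([ 0.6045, -0.0228,  0.093 ]), array([ 0.6499, -0.0153,  0.093 ]), array([ 0.607 , -0.0133,  0.093 ])]
padtri [(array([ 0.60431778, -0.02315311,  0.09756166]), np.float64(0.0021058426896908497)), (array([ 0.6490471 , -0.02479054,  0.0955962 ]), np.float64(3.806688676106339e-05))]
magT [array([0.6556, 0.0912, 0.098 ]), array([0.655 , 0.0475, 0.098 ]), array([0.6111, 0.0479, 0.098 ]), array([0.6106, 0.0924, 0.098 ])]
magS [array([0.6136, 0.0888, 0.098 ]), array([0.6582, 0.0873, 0.098 ]), array([0.6537, 0.046 , 0.098 ]), array([0.6157, 0.0445, 0.098 ])]
```

```bash
cat >> h.py <<'E'
def down(deg):
    a=np.radians(deg);c,s=np.cos(a),np.sin(a)
    return cv2.Rodrigues(np.array([[c,s,0],[s,-c,0],[0,0,-1.]]))[0].ravel()
TR=np.array([.4448,.2041]);TA=23.0
DK=np.array([.637,.1613]);DA=87.6
PD=np.array([.6292,-.0240])
E
python3 - <<'E'
from h import *
for k in(0,180):
    for p,a,z in((TR,TA,.1),(TR,TA,.005),(DK,DA,.013),(DK,DA,.1),(PD-[0,.06],DA,.06),(PD+[0,.05],DA,.06)):
        q=robot.ik([*p,z],down(a+k));print(k,p,None if q is None else np.round(q,2))
k=0 if robot.ik([*TR,.1],down(TA)) is not None and abs(robot.ik([*TR,.1],down(TA))[6])<2 and abs(robot.ik([*DK,.1],down(DA))[6])<2 else 180
print('k',k)
robot.move_ptp([*TR,.1],down(TA+k)); grab('top','t1')
robot.line_to([*TR,.006],vel=.1,until_force=12)
robot.grasp(15)
print(robot.read_eef_pos(),robot.read_grip_width()*92,robot.read_grasp_force(),robot.read_contact_force(),robot.read_clock())
E
```

```text
0 [0.4448 0.2041] [-0.97  0.41  0.57  2.08 -0.33  0.74 -1.36]
0 [0.4448 0.2041] [-0.85  0.57  0.42  2.14 -0.46  0.52 -1.25]
0 [0.637  0.1613] [-0.6   0.74  0.42  1.71 -0.41  0.78 -0.02]
0 [0.637  0.1613] [-0.64  0.64  0.49  1.65 -0.35  0.94 -0.07]
0 [ 0.6292 -0.084 ] [-0.32  0.68  0.56  1.75 -0.46  0.85  0.42]
0 [0.6292 0.026 ] [-0.51  0.68  0.59  1.76 -0.48  0.85  0.26]
180 [0.4448 0.2041] [-0.54  0.37  0.    2.05 -0.    0.72  1.43]
180 [0.4448 0.2041] [-0.51  0.53 -0.03  2.11  0.04  0.5   1.4 ]
180 [0.637  0.1613] [-0.15  0.73 -0.28  1.66  0.26  0.79  2.55]
180 [0.637  0.1613] [-0.17  0.62 -0.24  1.61  0.17  0.94  2.63]
180 [ 0.6292 -0.084 ] [-0.6   0.92  1.14  1.77 -0.94  1.11 -2.31]
180 [0.6292 0.026 ] [ 0.51  0.88 -1.07  1.67  0.85  1.13  2.29]
k 0
[0.44479306 0.2041716  0.00604502] 54.01221023658556 14.999796152114868 [0.317213   0.34302884 1.84942784] 3.6583
```

Run:
```python
from h import *
robot.line_to([*TR,.12],vel=.12)
robot.move_ptp([*DK,.12],down(DA))
robot.line_to([*DK,.05],vel=.1)
print(robot.read_eef_pos(),robot.read_grip_width()*92,robot.read_contact_force(),robot.read_clock())
t=grab('top','t2')['pixels'][165:225,180:290,::-1];s=grab('side','s2')['pixels'][155:225,220:330,::-1]
r=lambda i:cv2.resize(i,(770,int(i.shape[0]*7)),interpolation=cv2.INTER_CUBIC)
cv2.imwrite('pics/t2c.png',r(t));cv2.imwrite('pics/s2c.png',r(s))
```

```text
[0.63745357 0.16139116 0.0505509 ] 54.043567355110966 [ 0.2104353   0.02529248 -1.46064547] 6.6917
```

View pics/t2c.png

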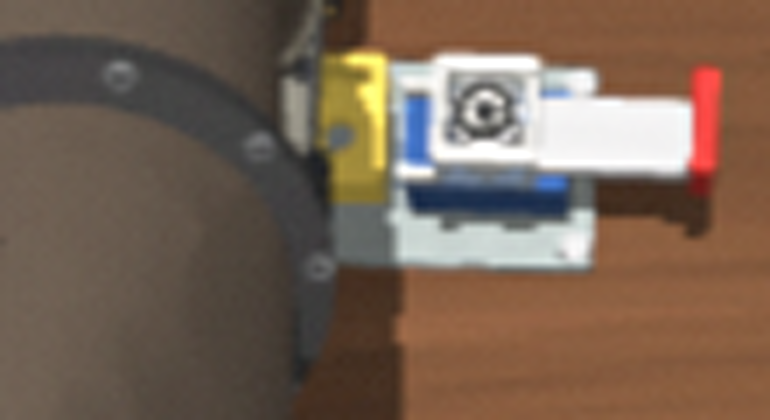

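View pics/s2c.png

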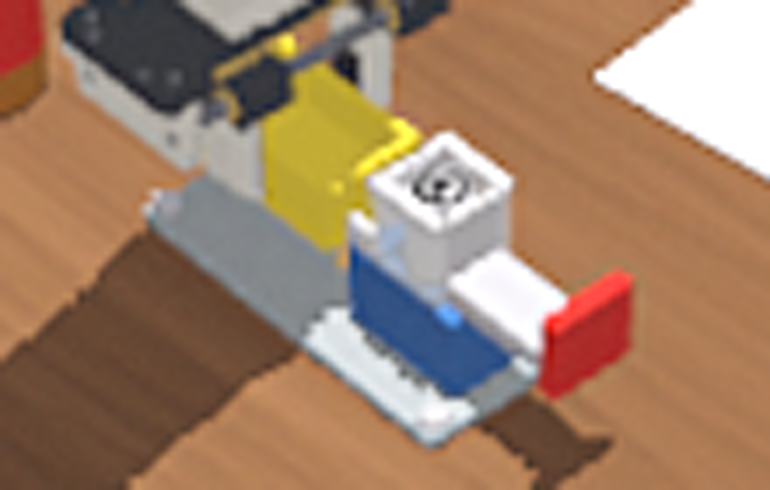

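Top crop: tray's near end rim corners (385,55) and (381,203), hole (341,138). Side crop: rim corners (415,128) and (338,188), bottom corner (328,248). Now I'll check these against the pegs, view by view.

Run:
```python
from h import *
T=grab('top');S=grab('side')
c=lambda o,x,y:(np.array([x,y])+.5)/7-.5+o
t=lambda x,y:c([180,165],x,y); s=lambda x,y:c([220,155],x,y)
y=np.array([np.cos(np.radians(DA)),np.sin(np.radians(DA))]);x=np.array([y[1],-y[0]])
def fr(p,d): v=p[:2]-d; return np.round(1e3*np.array([v@x,v@y]),1)
z=.0445
dT=np.array([.6383,.1627]);dS=np.array([.6369,.1605]) # dock as seen by each view
print('hole',fr(plane(T,t(341,138),z+.010),dT),'want 0,-30')
for p in((385,55),(381,203)):print('T rim',fr(plane(T,t(*p),z+.034),dT),'want +-27,-50')
for p in((415,128),(338,188)):print('S rim',fr(plane(S,s(*p),z+.034),dS),'want +-27,-50')
print('S bot',fr(plane(S,s(328,248),z),dS),tri(T,t(385,55),S,s(415,128)),tri(T,t(381,203),S,s(338,188)))
```

```text
hole [ -3. -32.] want 0,-30
T rim [ 26.1 -50.9] want +-27,-50
T rim [-35.9 -52. ] want +-27,-50
S rim [ 29.2 -44.8] want +-27,-50
S rim [-19.9 -51.7] want +-27,-50
S bot [-23.8 -48.4] (array([0.66058725, 0.11044609, 0.08332976]), np.float64(0.00035922201157537144)) (array([0.60477734, 0.10823703, 0.08363335]), np.float64(0.013451058955239143))
```

The offsets average to about zero, within the peg/hole clearance. I'll lower under force watch; seated means TCP z ≈ 0.014, sitting on the tips ≈ 0.023.

Run:
```python
from h import *
p=robot.read_eef_pos()
robot.line_to([*DK,.027],vel=.06)
hit=robot.line_to([*DK,.0125],vel=.02,until_force=5)
print(hit,robot.read_eef_pos(),robot.read_contact_force(),robot.read_wrist_torque(),robot.read_clock())
```

```text
True [0.63683341 0.16125386 0.01394283] [-0.04218439 -0.41575683  4.20839738] [-0.06126609  0.12813655  0.01816362] 8.05
```

Stopped at 0.0139, so fully down, with negligible side force. Release, retreat, and check.

Run:
```python
from h import *
robot.open_gripper()
robot.line_to([*DK,.16],vel=.15)
A=[*(PD+[0,-.07]),.16]
robot.move_ptp(A,down(DA)); robot.grasp(10)
print(robot.read_eef_pos(),robot.read_clock(),robot.read_contact_force())
t=grab('top','t3')['pixels'][165:225,180:290,::-1];s=grab('side','s3')['pixels'][155:225,220:330,::-1]
r=lambda i:cv2.resize(i,(590,int(i.shape[0]*590/110)),interpolation=cv2.INTER_CUBIC)
i=np.vstack([r(t),r(s)]);cv2.imwrite('pics/c3.png',cv2.resize(i,None,fx=590/i.shape[0],fy=590/i.shape[0]))
```

```text
[ 0.62920683 -0.09398345  0.15997701] 12.4 [-0.04422065 -0.03609759 -0.59322039]
```

View pics/c3.png

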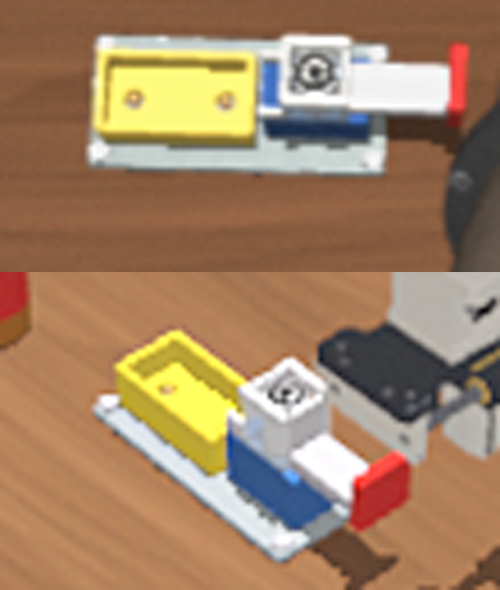

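Brass pegs are visible in both tray holes, (134,98) and (227,100), and the tray sits flat along the plate. Next, the push.

Run:
```python
from h import *
d=np.array([np.cos(np.radians(DA)),np.sin(np.radians(DA))])
q=lambda s,z=.062:[*(PD+d*s),z]
robot.line_to(q(-.07),vel=.15)
h0=robot.line_to(q(0),vel=.04,until_force=3)
p0=np.array(robot.read_eef_pos());print('contact',h0,p0,robot.read_contact_force())
s0=(p0[:2]-PD)@d
h1=robot.line_to(q(s0+.060),vel=.04,until_force=22)
p1=np.array(robot.read_eef_pos());print('stop',h1,p1,(p1-p0)[:2]@d,robot.read_contact_force())
robot.wait(.2)
p1=np.array(robot.read_eef_pos());print((p1-p0)[:2]@d,robot.read_contact_force())
```

```text
contact True [ 0.62873676 -0.034321    0.06183811] [ 0.31930143 -5.60593483  2.9915375 ]
stop True [0.63058351 0.01196999 0.06172758] 0.04632771867737664 [ -0.75520619 -12.41503161   3.94112622]
0.04498484823073146 [ -0.84423396 -10.59806564   4.56710191]
```

Force settled back to spring level at 45 mm, so this may not be the stop yet. I'll continue the same stroke without retreating.

Run:
```python
from h import *
d=np.array([np.cos(np.radians(DA)),np.sin(np.radians(DA))])
q=lambda s,z=.062:[*(PD+d*s),z]
s0=(np.array([.62873676,-.034321])-PD)@d
P=lambda:round(float((np.array(robot.read_eef_pos())[:2]-PD)@d-s0),4)
for s in np.arange(.047,.060,.0015):
    h=robot.line_to(q(s0+s),vel=.02,until_force=25)
    F=robot.read_contact_force();print(round(s,4),h,P(),np.round(F,1))
    if h or F[1]<-26: break
print(robot.read_clock())
grab('top','t4');s=grab('side','s4')['pixels'][155:225,220:330,::-1]
cv2.imwrite('pics/s4c.png',cv2.resize(s,None,fx=5,fy=5,interpolation=cv2.INTER_CUBIC))
```

```text
0.047 False 0.0429 [  0.4 -11.8   0.7]
0.0485 False 0.0445 [ -0.2 -11.    1.4]
0.05 False 0.0459 [  0.  -11.3   0.9]
0.0515 False 0.0472 [  0.9 -12.    2.2]
0.053 False 0.0487 [  0.9 -12.9   1.1]
0.0545 False 0.0491 [  0.2 -14.    0.9]
0.056 False 0.0491 [ -0.7 -17.3   2.4]
0.0575 False 0.0492 [ -1.3 -22.    1.6]
0.059 False 0.0492 [ -1.1 -24.7   1.1]
18.475
```

View pics/s4c.png

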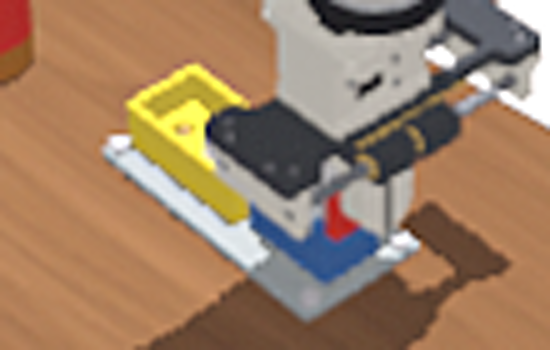

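Firmly at the stop: the position is stuck at 0.0492 while force rises to 25 N. The gripper hides the tray's near half. I'll retreat straight back and up, then check.

Run:
```python
from h import *
d=np.array([np.cos(np.radians(DA)),np.sin(np.radians(DA))])
q=lambda s,z=.062:[*(PD+d*s),z]
robot.line_to(q(-.09),vel=.06)
robot.line_to(q(-.12,.2),vel=.15)
robot.wait(.5)
print(robot.read_eef_pos(),robot.read_clock(),robot.read_contact_force())
t=grab('top','t5')['pixels'][165:225,180:290,::-1];s=grab('side','s5')['pixels'][155:225,220:330,::-1]
r=lambda i:cv2.resize(i,(500,int(i.shape[0]*500/110)),interpolation=cv2.INTER_CUBIC)
cv2.imwrite('pics/c5.png',np.vstack([r(t),r(s)]))
```

```text
[ 0.62414387 -0.14388817  0.19988891] 22.625 [0.10331498 0.85450405 0.49524983]
```

View pics/c5.png

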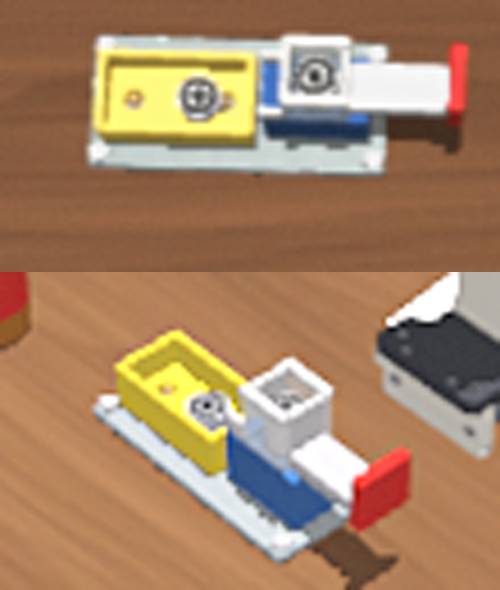

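One bearing is in the tray, at (199,97) in the top crop. The paddle is back out, the tray is still seated, and the stack in the magazine is one lower.

```bash
python3 -c "
from h import *
print(robot.sign_off())"
```

```text
the job is handed in; nothing more can be done
None
```

The tray is seated flat on both pegs. One full push to the stop dropped exactly one bearing into it, the paddle sprang back out, and the job is handed in; the arm did not touch the tin, bottle or screwdriver.

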